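# Dress the caramel cutter's keyed arbor with its spacer collars

### The arm

A 6-joint arm with a two-finger parallel gripper is mounted at the origin on a cart in front of the work surface, level with it; the furniture and walls round the work are solid. World frame = base frame: x ahead of the robot, y to its left, z up, the work surface at z = 0. Lengths are in m, angles in rad, forces in N, time in s.
With the tool pointing down it reaches from about 0.325 to 0.775 m from the base axis. Payload 5.5 kg.
Tool frame: the origin (TCP) lies at the very end of the fingers, on their centre line; the grasp point (between the pads) lies 19 mm behind it; z points along the fingers, y is the line along which they close (so a half turn about z gives the same grasp; the last joint's range is limited). The gripper opens to 85 mm and grips with 20 to 120 N. Pads are 22 mm wide; open, the fingers measure 114 mm over their backs; the gripper's body (76 mm by 85 mm) begins 54 mm behind the grasp point. The pads swing forward as they close: fully open they stand 13 mm farther back than shut.
Start: joints at [1.073, 0.091, 1.231, -0, 1.82, -0.057], TCP at [0.256, 0.543, 0.231] pointing down, gripper open.
Joint ranges: [-2.87, 2.87], [-0.86, 2.18], [0.17, 2.46], [-1.51, 4.65], [0.06, 2.69], [-2.65, 2.65]. Speed limits (rad/s): [2.57, 2.57, 3.01, 3.14, 3.14, 3.14].

### API

Orientations are given as a 3x3 rotation matrix whose columns are the frame's x, y, z axes.
In Python, from bench import readout, optics, hand_in gives the robot as it stands. The module is installed in compiled form; this text tells all that it offers.
- The arm moves only by the tool jog_arm, never from a script. Its argument "moves" is a list of rows, each a list of 2 entries, a list of its own where there are three numbers: the shift along the tool's x, y, z normalised to -1 to 1, where 1 is 0.5 m, then the turn about the tool's z normalised to -1 to 1, where 1 is 2 pi rad. In form: [[[dx, dy, dz], turn], ...]. A call has 1 to 12 rows; each row is the pose to reach, as a shift and turn from the pose commanded when the call began, along the tool's axes at that moment, turning the shorter way round; what a row does not reach only later rows make up. A row lasts 1/12 s, in which the tool goes at most 41.7 mm and 7.16 degrees, less where a joint would pass 70% of its speed; a pose out of reach is approached as far as the arm can. A call with a number of a shift or a turn outside -1 to 1 is refused whole. A call with a gripper value outside its range is refused whole. "fingers" is the opening in per cent of the stroke, from 0 (shut) to 100 (fully open), set as the call begins (left out, the last holds). The fingers move at their own pace and stop on an object; "force" is the grip in N (left out, the last holds). Time passes only in rows, so rows that repeat a pose let the fingers close. It gives the time, the measured TCP pose, the force, the opening and the grip force at its end, in the units of the state.
- readout.sense(): the state, without advancing time (a new reading comes with each control period).
- optics.grab_frame(name): name is "scene" or "top" or "wrist"; returns the picture (384x512x3 uint8, red, green, blue); there is no depth.
- optics.camera_model(name): a dict with "fovy" (degrees; the focal length in pixels is half the picture's height over the tangent of half this angle, whatever the lens; pixels are square), "cx", "cy" (the principal point, pixels), "k1" (the pictures are not rectified: a ray, as slopes to the right and down, at radius r is drawn at 1 + k1 r^2 times it, then the intrinsics apply), "R" (3x3) and "t" (3): a world point X has camera coordinates R X + t. Camera axes: x right, y down, z forward; pixel columns grow to the right and rows downward; lengths in m; the calibration is good to about 2 mm. A picture is of the moment at which its call begins: read the wrist's pose just before it. camera_model takes no time and is no camera call; for the wrist camera it gives the pose at the moment of the call.
- hand_in(): hands the job in; it is judged then, once.
The state is a dict: "time_s": time; "q": joint angles; "qd": joint speeds; "joint_torque": joint torques, N m; "tcp_pos": TCP position; "ee_rot": TCP orientation; "wrist_force": force on the tool from outside, world axes, zero at the start; "torque": the same for the moment, N m; "grip_width": finger opening in m; "grip_force": force on a finger pad.
Only numpy, scipy, OpenCV 4.12 (cv2) and the standard library are available. Lean on these libraries where they do the work, as an engineer would, in place of code of your own. Each camera call takes 0.05 s, during which the arm holds its last target. There are 200 camera calls.

### The job

Thread the three loose metal spacer collars onto the upright keyed arbor of the caramel cutter, widest and thickest first, then the middle one, then the smallest, each slid fully home so that the stack sits tight on the shoulder. A collar only goes down when its keyways meet the arbor's two keys, so feel for them: rest it lightly on the keys and turn it until it goes down, and never force it or ram it against its stop. Leave the other things on the bench where they are.

Things in the scene. Friction and masses are not known exactly. Their poses are not given: they have to be found in the camera images.
- collar_wide: widest and thickest spacer collar: flat plain-metal ring, 60 mm across, 18 mm thick, about 200 g; 22.4 mm bore with two opposite keyways along its own x axis (through slots 11.2 mm wide, out to 17.2 mm from the centre); two flats 57 mm apart across its own y axis to pinch it by. Origin: centre of the underside, z up; lies flat on the bench. A half turn makes no difference
- collar_mid: middle spacer collar: flat plain-metal ring, 52 mm across, 13 mm thick, about 120 g; 22.4 mm bore with two opposite keyways along its own x axis (through slots 11.2 mm wide, out to 17.2 mm from the centre); two flats 49 mm apart across its own y axis to pinch it by. Origin: centre of the underside, z up; lies flat on the bench. A half turn makes no difference
- collar_small: smallest and thinnest spacer collar: flat plain-metal ring, 44 mm across, 9 mm thick, about 70 g; 22.4 mm bore with two opposite keyways along its own x axis (through slots 11.2 mm wide, out to 17.2 mm from the centre); two flats 41 mm apart across its own y axis to pinch it by. Origin: centre of the underside, z up; lies flat on the bench. A half turn makes no difference
- stand: fixed grey base plate 100 x 120 x 12 mm with the upright metal arbor at its centre; origin: centre of its underside, on the bench; z up, x across its 100 mm side. The arbor: a 40 mm shoulder disc (top 24 mm above the bench), above it a 20 mm round shaft with two opposite upright keys. All is rigid: force rises fast on contact, and over 60 N between collar and stand is too much
- seat (a point): point on the arbor's axis at the shoulder's top face; axes of the base plate. When all are home the collars' undersides are 0 (widest), 18 (middle) and 31 mm (smallest) above it
- key_top (a point): point on the arbor's axis level with the flat tops of the two keys, 37 mm above the seat; axes of the base plate, not of the keys. Keys: 7.6 mm wide, out to 15.5 mm from the axis, from seat to here. Their line is clamped at an unmeasured angle, 0.2 to 2.0 rad anticlockwise (from above) of the plate's x axis (clamp slips at 0.4 N m). A collar stops on them unless its x axis is within about 0.1 rad of their line
- tip (a point): top of the arbor, on its axis, 49 mm above the seat: the end of the plain 20 mm shaft, which stands 12 mm above the key tops; its top 6 mm are bevelled to 13 mm
- tin: bystander: round pastille tin, 70 mm across, 36 mm tall, to the left of and beyond the work; origin: centre of its underside
- shaker: bystander: cocoa shaker, 61 mm across, 97 mm tall, to the right of the work; origin: centre of its underside
- stamp: bystander: wooden hand stamp, 25 x 34 x 59 mm, at the right near the robot; origin: centre of its underside
Mind the look-alikes: they are no part of the job. What is shaped like the collar_wide but green or purple is not meant. Leave any turquoise look-alike of the collar_mid alone.

How it is judged:
On the way, in this order (a step that is already met when the one before it is completed fails the run):
1. the widest collar is fully home on the shoulder (horizontal distance between collar_wide and seat below 0.004 m and z of collar_wide in the frame of seat between -0.002 and 0.002 m and angle between collar_wide's own z axis and vertical below 0.06 rad), for 0.2 s.
2. the middle collar is fully home on the widest (horizontal distance between collar_mid and seat below 0.004 m and z of collar_mid in the frame of seat between 0.016 and 0.02 m and angle between collar_mid's own z axis and vertical below 0.06 rad), for 0.2 s.
3. the smallest collar is fully home on the middle one (horizontal distance between collar_small and seat below 0.004 m and z of collar_small in the frame of seat between 0.029 and 0.033 m and angle between collar_small's own z axis and vertical below 0.06 rad), for 0.2 s.
At the end, for the whole second after the job is handed in: all three collars are on the arbor over the keys and at rest, widest at the bottom, then the middle, then the smallest: undersides 0, 18 and 31 mm above the shoulder within 2 mm, centres within 4 mm of the axis, tilted less than 0.06 rad (all of step 1 and all of step 2 and all of step 3 and linear speed of each of collar_wide, collar_mid, collar_small below 0.02 m/s); the robot touches nothing.
It fails at once if the widest collar bears on the stand or its arbor with more than 60 N (contact force between collar_wide and stand above 60 N).
It fails at once if the middle collar bears on the stand or its arbor with more than 60 N (contact force between collar_mid and stand above 60 N).
It fails at once if the smallest collar bears on the stand or its arbor with more than 60 N (contact force between collar_small and stand above 60 N).
It fails at once if the tin, the shaker or the stamp is moved more than 20 mm (distance of any of tin, shaker, stamp from where it was at the start of the episode above 0.02 m).
It also fails if it takes over 72 s, if anything falls off the work surface, if the arm or the gripper's body presses on something with over 40 N, if the wrist force passes 120 N, or if a joint passes its speed limit or range.

## Working session

There is one attempt and no reset: what is moved stays moved. The work goes in short steps, Python scripts to look and compute and a tool call to move; the robot and the scene stay as the last step left them, time stands still between calls to the robot, and variables do not carry over. Pictures are saved under pics/ and viewed, at most 10 in all, crops included, and the job is handed in when it is done.

Besides the shell and the picture viewer there is one more tool, called after ">>>" as name(argument=value, ...), one argument or row to a line, values as JSON. jog_arm: Moves the arm, as the interface text tells. Scaled input: -1 to 1 covers 0.5 m each way for a shift and 2 pi rad each way for a turn. Its arguments: {"type":"object","properties":{"moves":{"type":"array"},"fingers":{"type":"number"},"force":{"type":"number"}},"required":["moves"]}

```bash
mkdir -p pics; python3 - <<'E'
from bench import readout, optics
import cv2,numpy as np
s=readout.sense(); print(s)
for n in("top","scene"):
    m=optics.camera_model(n); print(n,m)
    im=optics.grab_frame(n); np.save(n+".npy",im)
    cv2.imwrite(f"pics/{n}0.png",cv2.resize(im[:,:,::-1],(800,600),interpolation=cv2.INTER_CUBIC))
E
```

```text
{'time_s': 0.0, 'q': array([ 1.07331317e+00,  9.18849801e-02,  1.23190233e+00, -2.68236142e-07,
        1.81979221e+00, -5.67230685e-02]), 'qd': array([-0.00038407,  0.00081422,  0.00094213, -0.00058442, -0.00138856,
       -0.00039462]), 'joint_torque': array([ 1.99510509e-06, -4.58750868e+01, -4.18013334e+01, -2.62619433e-04,
        1.19797155e-02,  1.53570716e-05]), 'tcp_pos': array([0.25585505, 0.54240061, 0.23012594]), 'ee_rot': array([[-9.04427571e-01,  4.26626148e-01, -9.47936674e-04],
       [ 4.26627187e-01,  9.04425892e-01, -1.74615918e-03],
       [ 1.12381308e-04, -1.98369006e-03, -9.99998026e-01]]), 'wrist_force': array([ 0.04647901, -0.53671088,  1.04032799]), 'torque': array([ 0.01600978, -0.04660578,  0.02752483]), 'grip_force': 0.0, 'grip_width': 0.08553834915747091}
top {'fovy': 44.846495877759274, 'cx': 263.0012106307808, 'cy': 193.4285819305596, 'k1': -0.16284475633329187, 'R': array([[-0.01560635, -0.99986198, -0.00569827],
       [-0.97955703,  0.01643205, -0.20049441],
       [ 0.20056037,  0.0024528 , -0.97967827]]), 't': array([-0.05687334,  0.55376029,  1.07345155])}
scene {'fovy': 57.36349520374582, 'cx': 257.94960954669557, 'cy': 190.34072784687848, 'k1': 0.011413937190667875, 'R': array([[ 0.57477941, -0.81806156,  0.02009747],
       [-0.30060801, -0.23392582, -0.92461535],
       [ 0.76109359,  0.5254084 , -0.3803716 ]]), 't': array([-0.34502131,  0.23458939,  0.68387957])}
```

View pics/top0.png

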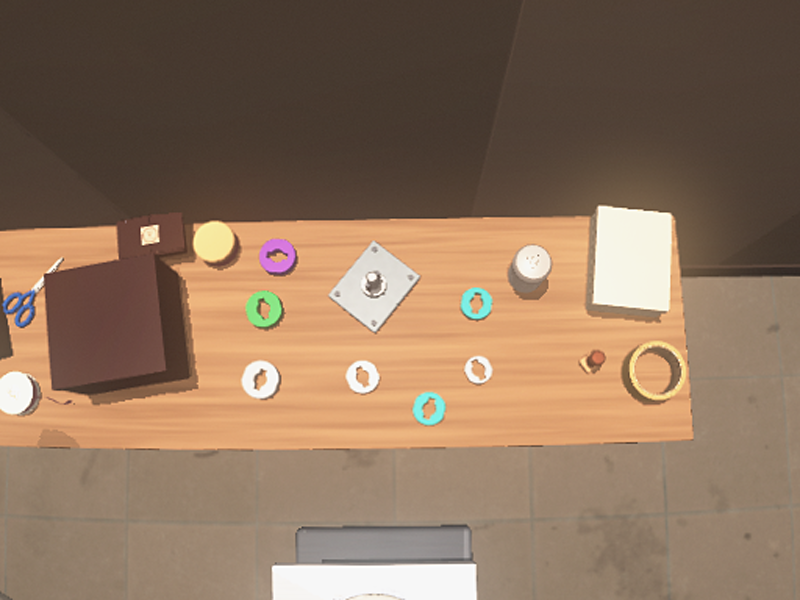

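View pics/scene0.png

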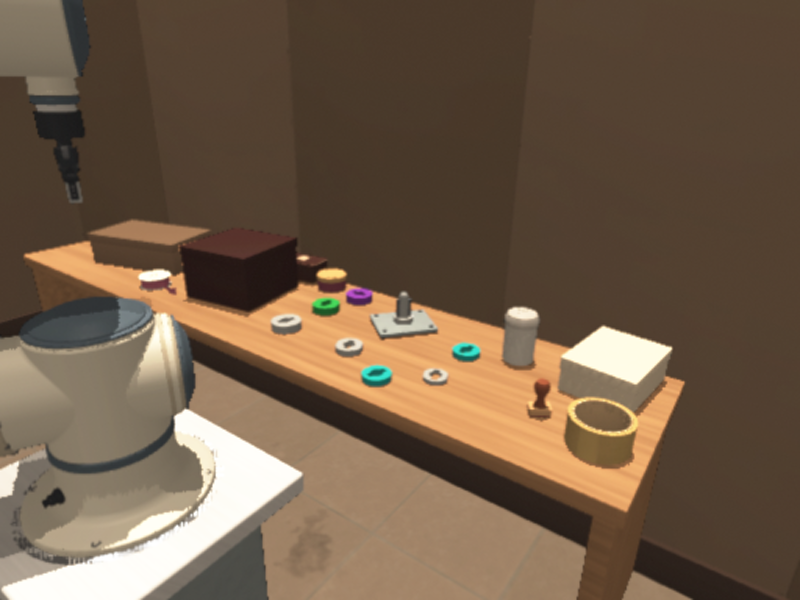

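The top view shows three bare-metal collars at about (261,379), (362,376) and (478,369) in the 800x600 picture, with the stand at (374,285). Green, purple and turquoise rings are decoys. The scene view agrees.

```bash
cat >h.py <<'E'
import cv2,numpy as np
from bench import readout, optics
def K(m):
    f=192/np.tan(np.radians(m["fovy"]/2)); return f
def rays(m,uv):
    uv=np.atleast_2d(np.asarray(uv,float)); f=K(m)
    d=np.c_[(uv[:,0]-m["cx"])/f,(uv[:,1]-m["cy"])/f]; p=d.copy()
    for _ in range(20): p=d/(1+m["k1"]*(p**2).sum(1,keepdims=True))
    w=np.c_[p,np.ones(len(p))]@m["R"]
    return -m["R"].T@m["t"],w
def plane(m,uv,z):
    c,w=rays(m,uv); return c+w*((z-c[2])/w[:,2])[:,None]
def proj(m,X):
    c=np.atleast_2d(X)@m["R"].T+m["t"]; p=c[:,:2]/c[:,2:]
    p=p*(1+m["k1"]*(p**2).sum(1,keepdims=True)); return p*K(m)+[m["cx"],m["cy"]]
def shot(n):
    m=optics.camera_model(n); return m,optics.grab_frame(n)
def grey(im,lo=150,sat=50):
    h=cv2.cvtColor(im,cv2.COLOR_RGB2HSV); return ((h[:,:,1]<sat)&(h[:,:,2]>lo)).astype(np.uint8)*255
def rings(m,im,z,lo=150,sat=50,amin=100):
    """contours with holes: hole centre, hole long axis (rad), outer size"""
    cs,hi=cv2.findContours(grey(im,lo,sat),cv2.RETR_CCOMP,cv2.CHAIN_APPROX_NONE); out=[]
    for i,c in enumerate(cs):
        if hi[0][i][3]>=0 or cv2.contourArea(c)<amin: continue
        k=hi[0][i][2]; hs=[]
        while k>=0: hs.append(k); k=hi[0][k][0]
        P=plane(m,c[:,0],z)[:,:2].astype(np.float32); (x,y),r=cv2.minEnclosingCircle(P)
        M=cv2.moments(c); o=dict(pix=(M["m10"]/M["m00"],M["m01"]/M["m00"]),oc=(x,y),r=r)
        if hs:
            k=max(hs,key=lambda k:cv2.contourArea(cs[k])); H=plane(m,cs[k][:,0],z)[:,:2].astype(np.float32)
            M=cv2.moments(H); o["hc"]=(M["m10"]/M["m00"],M["m01"]/M["m00"])
            o["hang"]=.5*np.arctan2(2*M["mu11"],M["mu20"]-M["mu02"]); o["hext"]=np.sqrt(M["m00"])
        out.append(o)
    return out
def rel(xyz,yaw=None):
    """jog shift to world xyz and turn so that tool y closes along yaw (mod pi)"""
    s=readout.sense(); R=s["ee_rot"]; d=R.T@(np.array(xyz)-s["tcp_pos"])/.5
    t=None
    if yaw is not None:
        c=np.arctan2(R[1,1],R[0,1]); dw=(yaw-c+np.pi/2)%np.pi-np.pi/2; t=-dw/(2*np.pi)
    return np.round(d,4),t
E
python3 - <<'E'
from h import *
np.set_printoptions(precision=4,suppress=True)
for n in("top",):
    m=optics.camera_model(n); im=np.load(n+".npy")
    for o in rings(m,im,.012,amin=60): print({k:np.round(v,4) for k,v in o.items()})
    print(plane(m,np.array([[374,285],[374,242],[419,275],[375,331],[330,294]])*.64,.012))
s=readout.sense(); m=optics.camera_model("wrist"); R=s["ee_rot"]
print("cam in tool",R.T@(-m["R"].T@m["t"]-s["tcp_pos"]),"\n",m["R"]@R,m["fovy"],m["k1"])
E
```

```text
{'pix': array([239.2926, 372.0102]), 'oc': array([ 0.1231, -0.0016]), 'r': np.float64(0.1598)}
{'pix': array([230.6655, 352.9767]), 'oc': array([0.1624, 0.0154]), 'r': np.float64(0.0966), 'hc': array([0.182 , 0.0438]), 'hang': np.float64(1.5681), 'hext': np.float64(0.0083)}
{'pix': array([  9.3702, 250.9082]), 'oc': array([0.4198, 0.6018]), 'r': np.float64(0.0365), 'hc': array([0.414 , 0.6007]), 'hang': np.float64(1.3845), 'hext': np.float64(0.0039)}
{'pix': array([231.6624, 240.7669]), 'oc': array([0.443 , 0.0142]), 'r': np.float64(0.0263), 'hc': array([0.4434, 0.0141]), 'hang': np.float64(0.4086), 'hext': np.float64(0.0241)}
{'pix': array([166.3133, 242.5517]), 'oc': array([0.4408, 0.1779]), 'r': np.float64(0.0306), 'hc': array([0.441 , 0.1775]), 'hang': np.float64(-0.3454), 'hext': np.float64(0.0242)}
{'pix': array([305.698 , 236.2149]), 'oc': array([ 0.4514, -0.1697]), 'r': np.float64(0.0218), 'hc': array([ 0.452 , -0.1701]), 'hang': np.float64(0.4315), 'hext': np.float64(0.0249)}
{'pix': array([340.7342, 167.1903]), 'oc': array([ 0.6274, -0.266 ]), 'r': np.float64(0.0283), 'hc': array([ 0.6275, -0.2745]), 'hang': np.float64(-0.5423), 'hext': np.float64(0.0037)}
{'pix': array([238.9686, 182.8834]), 'oc': array([ 0.5908, -0.0053]), 'r': np.float64(0.0757), 'hc': array([ 0.5942, -0.0053]), 'hang': np.float64(-0.7868), 'hext': np.float64(0.0229)}
{'pix': array([404.7019, 165.1851]), 'oc': array([ 0.632, -0.435]), 'r': np.float64(0.1031)}
[[ 0.5913 -0.0062  0.012 ]
 [ 0.664  -0.0065  0.012 ]
 [ 0.6068 -0.0795  0.012 ]
 [ 0.5156 -0.0074  0.012 ]
 [ 0.5776  0.0654  0.012 ]]
cam in tool [ 0.0791  0.0003 -0.1427] 
 [[-0.0013  1.     -0.0008]
 [-0.9502 -0.0015 -0.3116]
 [-0.3116  0.0003  0.9502]] 68.27874809012974 -0.02623792019638584
```

```bash
python3 - <<'E'
from h import *
print(rel([.591,-.006,.20],1.226), rel([.441,.178,.20],1.226))
E
```

```text
(array([-1.0742, -0.7059,  0.0616]), np.float64(-0.015282346340591101)) (array([-0.6458, -0.5011,  0.0613]), np.float64(-0.015282346340591101))
```

>>> jog_arm(
  moves=[
    [[-0.646,-0.501,0.06],-0.0153],
    [[-0.646,-0.501,0.06],-0.0153],
    [[-0.646,-0.501,0.06],-0.0153],
    [[-0.646,-0.501,0.06],-0.0153],
    [[-0.646,-0.501,0.06],-0.0153],
    [[-0.646,-0.501,0.06],-0.0153],
    [[-0.646,-0.501,0.06],-0.0153],
    [[-0.646,-0.501,0.06],-0.0153],
    [[-0.646,-0.501,0.06],-0.0153],
    [[-0.646,-0.501,0.06],-0.0153],
    [[-0.646,-0.501,0.06],-0.0153],
    [[-0.646,-0.501,0.06],-0.0153],
  ],
)

```text
time_s: 1.1
tcp_pos: [0.4416, 0.1767, 0.2006]
ee_rot: [[-0.94, 0.342, -0.001], [0.342, 0.94, -0.0], [0.001, -0.001, -1.0]]
wrist_force: [0.1, -0.4, -0.2]
grip_width: 0.0853
grip_force: 0.0
```

```bash
python3 - <<'E'
from h import *
s=readout.sense(); print(s["time_s"],s["tcp_pos"],rel([.591,-.006,.16],1.226))
E
```

```text
1.1 [0.44159011 0.17667011 0.20057883] (array([-0.4058, -0.2412,  0.0809]), np.float64(-0.0006278092074445091))
```

```bash
python3 - <<'E'
from h import *
m,im=shot("wrist"); np.save("w_wide.npy",im)
cv2.imwrite("pics/w_wide.png",im[:,:,::-1])
print(*rings(m,im,.018,amin=500),sep="\n")
E
```

```text
{'pix': (190.05409582689336, 302.36690709256396), 'oc': (0.5991120338439941, 0.014108913950622082), 'r': 0.06283298134803772, 'hc': (0.5764113966532002, 0.057028675279576876), 'hang': np.float64(-0.37462364420764976), 'hext': np.float64(0.010627247383412983)}
{'pix': (21.678347578347577, 255.29259259259257), 'oc': (0.45090746879577637, -0.159723699092865), 'r': 0.020955262705683708, 'hc': (0.4508132600394336, -0.1599210277261023), 'hang': np.float64(0.4282491452183933), 'hext': np.float64(0.024614870392184796)}
{'pix': (135.23088755576063, 208.66374403937854), 'oc': (0.4433254301548004, 0.017394237220287323), 'r': 0.025169264525175095, 'hc': (0.44330414290184167, 0.017304138978358183), 'hang': np.float64(0.4113749793697955), 'hext': np.float64(0.024468543086260314)}
{'pix': (257.6394187102634, 174.55926430517712), 'oc': (0.4429653286933899, 0.17679619789123535), 'r': 0.029103130102157593}
```

>>> jog_arm(
  moves=[
    [[-0.406,-0.241,0.08],0],
    [[-0.406,-0.241,0.08],0],
    [[-0.406,-0.241,0.08],0],
    [[-0.406,-0.241,0.08],0],
    [[-0.406,-0.241,0.08],0],
    [[-0.406,-0.241,0.08],0],
    [[-0.406,-0.241,0.08],0],
    [[-0.406,-0.241,0.08],0],
  ],
)

```text
time_s: 1.82
tcp_pos: [0.5917, -0.0031, 0.1598]
ee_rot: [[-0.941, 0.338, -0.003], [0.338, 0.941, 0.001], [0.003, -0.0, -1.0]]
wrist_force: [-0.1, 0.4, -0.2]
grip_width: 0.0855
grip_force: 0.0
```

```bash
python3 - <<'E'
from h import *
m,im=shot("wrist"); np.save("w_stand.npy",im)
a=np.load("w_wide.npy")
cv2.imwrite("pics/w_two.png",cv2.resize(np.hstack([a[60:360,100:420],im[60:360,100:420]]),None,fx=1.25,fy=1.25)[:,:,::-1])
s=readout.sense();print(s["tcp_pos"]); np.savez("m_stand",**m)
print(proj(m,[.591,-.006,.073]))
E
```

```text
[ 0.5914757  -0.00222367  0.16071003]
[[251.25349436 191.94321694]]
```

View pics/w_two.png

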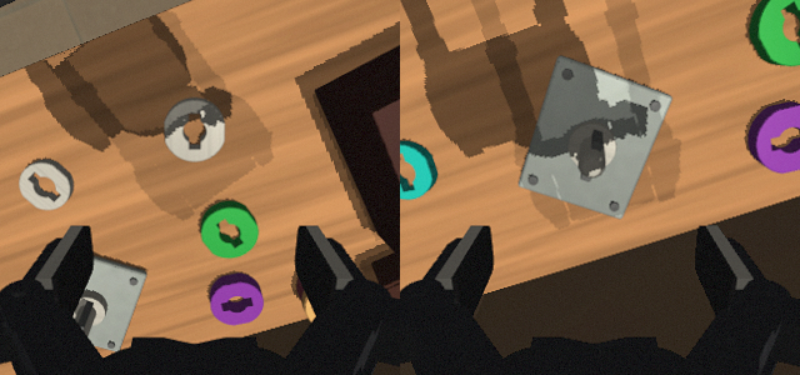

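Left: the wide collar is at crop (195,131), half in the gripper's shadow. Right: the arbor is at crop (597,148), shaded, so I'll enlarge it with the contrast stretched.

```bash
python3 - <<'E'
from h import *
m,im=shot("wrist"); np.save("w_stand.npy",im); np.savez("m_stand",**m)
c=im[140:220,210:300]; g=cv2.cvtColor(c,cv2.COLOR_RGB2GRAY)
g=(255*np.clip(g/160.,0,1)**.6).astype(np.uint8)
cv2.imwrite("pics/arbor.png",cv2.resize(g,None,fx=7,fy=7,interpolation=cv2.INTER_CUBIC))
mt=optics.camera_model("top"); print(readout.sense()["tcp_pos"])
E
```

```text
[ 0.59136939 -0.00181943  0.16138662]
```

View pics/arbor.png

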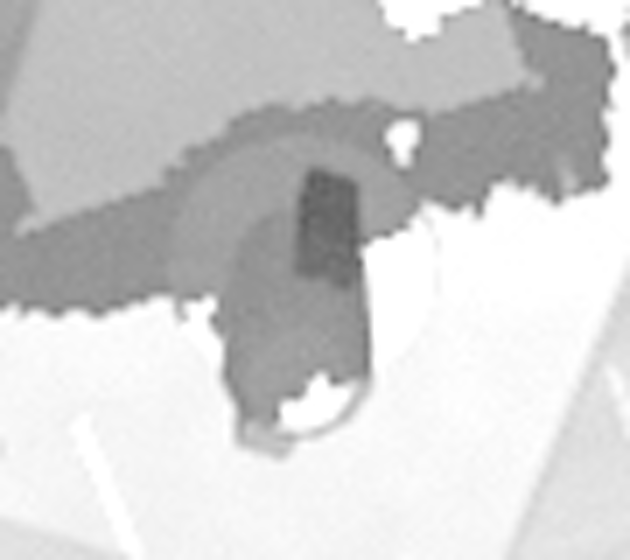

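The arbor leans down the crop. The near key's outer top edge runs about (297,271)-(352,285), and the far key's about (238,442)-(283,456), behind the tip. The shoulder disc is centred near (303,262).

```bash
python3 - <<'E'
from h import *
m=np.load("m_stand.npz"); m={k:m[k] for k in m}
f=lambda p:np.array(p)/7+[210,140]-.4
P=plane(m,f([[297,271],[352,285],[238,442],[283,456]]),.061)[:,:2]; print(P)
a,b=P[:2].mean(0),P[2:].mean(0); d=b-a; print("mid",(a+b)/2,"len",np.linalg.norm(d),"ang",np.arctan2(d[1],d[0])%np.pi)
for e in(P[1]-P[0],P[3]-P[2]): print("edge perp",(np.arctan2(e[1],e[0])+np.pi/2)%np.pi,np.linalg.norm(e))
print("disc",plane(m,f([[303,262]]),.024), "disc L/R/top",plane(m,f([[170,250],[436,270],[303,133]]),.024))
# plate contour from top and wrist
mt=optics.camera_model("top"); im=np.load("top.npy"); h=cv2.cvtColor(im,cv2.COLOR_RGB2HSV)
k=((h[:,:,1]<60)&(h[:,:,2]>80)).astype(np.uint8); k[:140]=0;k[220:]=0;k[:,:200]=0;k[:,280:]=0
cs,_=cv2.findContours(k,0,1); c=max(cs,key=cv2.contourArea); r=cv2.minAreaRect(plane(mt,c[:,0],.012)[:,:2].astype(np.float32)); print("top plate",r)
W=np.load("w_wide.npy")
E
```

```text
[[ 0.58314733 -0.00172668]
 [ 0.58727293  0.00424674]
 [ 0.6024666  -0.0169605 ]
 [ 0.60631225 -0.0120873 ]]
mid [ 0.59479978 -0.00663194] len 0.0248390395356854 ang 2.45300341866745
edge perp 2.5371633468766723 0.007259631359791022
edge perp 2.473507857358886 0.006207827858905512
disc [[ 0.59220784 -0.00442471  0.024     ]] disc L/R/top [[ 0.58390471 -0.02211842  0.024     ]
 [ 0.59996176  0.01353607  0.024     ]
 [ 0.57408842  0.00212922  0.024     ]]
top plate ((0.5904955863952637, -0.005409806966781616), (0.09989529103040695, 0.11938592791557312), 50.67950439453125)
```

```bash
python3 - <<'E'
from h import *
mt=optics.camera_model("top"); im=np.load("top.npy")
for z,x in((.018,(.44,.178)),(.013,(.443,.014)),(.009,(.452,-.17))):
    for o in rings(mt,im,z,amin=60):
        if np.hypot(o["oc"][0]-x[0],o["oc"][1]-x[1])<.02: print(z,np.round(o["oc"],4),np.round(o["hc"],4),o["hang"],o["r"])
m=optics.camera_model("wrist");s=readout.sense()
print("tcp pix",proj(m,s["tcp_pos"]))
print(rel([.442,.177,.10],1.226),rel([.442,.177,.002],1.226))
E
```

```text
0.018 [0.4402 0.1766] [0.4404 0.1762] -0.34541221884898277 0.030418898910284042
0.013 [0.4429 0.0142] [0.4433 0.0141] 0.40862966154445585 0.026299985125660896
0.009 [ 0.4517 -0.17  ] [ 0.4523 -0.1704] 0.4314635730868803 0.021840296685695648
tcp pix [[254.65975871 241.31480188]]
(array([0.4015, 0.2364, 0.1231]), np.float64(0.00033958765842944234)) (array([0.4014, 0.2363, 0.3191]), np.float64(0.00033958765842944234))
```

>>> jog_arm(
  moves=[
    [[0.4,0.236,0.123],0],
    [[0.4,0.236,0.123],0],
    [[0.4,0.236,0.123],0],
    [[0.4,0.236,0.123],0],
    [[0.4,0.236,0.123],0],
    [[0.4,0.236,0.123],0],
    [[0.4,0.236,0.16],0],
    [[0.4,0.236,0.21],0],
    [[0.4,0.236,0.26],0],
    [[0.4,0.236,0.29],0],
    [[0.4,0.236,0.305],0],
    [[0.4,0.236,0.305],0],
  ],
)

```text
time_s: 2.92
tcp_pos: [0.4414, 0.1758, 0.0076]
ee_rot: [[-0.942, 0.336, -0.002], [0.336, 0.942, -0.0], [0.002, -0.001, -1.0]]
wrist_force: [-0.3, -0.0, -0.3]
grip_width: 0.0855
grip_force: 0.0
```

>>> jog_arm(
  moves=[
    [[0,0,0.01],0],
    [[0,0,0.012],0],
    [[0,0,0.012],0],
  ],
)

```text
time_s: 3.17
tcp_pos: [0.4437, 0.1753, 0.0038]
ee_rot: [[-0.941, 0.338, 0.002], [0.338, 0.941, 0.001], [-0.001, 0.001, -1.0]]
wrist_force: [-0.3, -0.2, -0.1]
grip_width: 0.0853
grip_force: 0.0
```

>>> jog_arm(
  fingers=0,
  force=40,
  moves=[
    [[0,0,0],0],
    [[0,0,0],0],
    [[0,0,0],0],
    [[0,0,0],0],
    [[0,0,0],0],
    [[0,0,0],0],
    [[0,0,0],0],
    [[0,0,0],0],
  ],
)

```text
time_s: 3.83
tcp_pos: [0.444, 0.1752, 0.0039]
ee_rot: [[-0.941, 0.338, 0.002], [0.338, 0.941, 0.001], [-0.002, 0.001, -1.0]]
wrist_force: [-0.3, -0.5, 6.6]
grip_width: 0.0558
grip_force: 43.5
```

>>> jog_arm(
  moves=[
    [[0,0,-0.05],0],
    [[0,0,-0.13],0],
    [[0,0,-0.2],0],
    [[0,0,-0.28],0],
    [[0,0,-0.3],0],
    [[0,0,-0.3],0],
  ],
)

```text
time_s: 4.33
tcp_pos: [0.4449, 0.1754, 0.1566]
ee_rot: [[-0.941, 0.338, 0.007], [0.338, 0.941, 0.002], [-0.006, 0.004, -1.0]]
wrist_force: [0.2, 0.0, -3.0]
grip_width: 0.0558
grip_force: 44.1
```

```bash
python3 - <<'E'
from h import *
m,im=shot("wrist"); s=readout.sense(); np.savez("held_wide",im=im,tcp=s["tcp_pos"],R=s["ee_rot"],**{"m_"+k:v for k,v in m.items()})
print(s["tcp_pos"],s["grip_width"],s["wrist_force"],proj(m,s["tcp_pos"]),rel([.591,-.005,.155],.90))
cv2.imwrite("pics/held.png",im[:,:,::-1])
E
```

```text
[0.44376989 0.17502855 0.15328606] 0.055364300907570226 [ 0.53344659 -0.20309492 -3.87073767] [[253.4256237  237.03432828]] (array([-0.3988, -0.2394, -0.003 ]), np.float64(0.05189267092329903))
```

View pics/held.png

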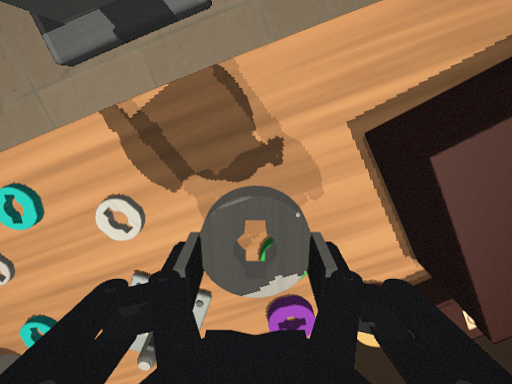

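The wide collar sits between the pads: outline columns 201–311, rows 187–297, hole around (255,241). The key slots run along the picture's rows, which is the tool's x.

```bash
python3 - <<'E'
from h import *
d=np.load("held_wide.npz"); m={k[2:]:d[k] for k in d if k.startswith("m_")}; R=d["R"];t=d["tcp"]
def tool(p,h): # pixel to tool xy at height h above tcp
    c,w=rays(m,p); c=R.T@(c-t); w=w@R; return c+w*((-h-c[2])/w[:,2])[:,None]
px=[[256,297],[256,187],[201,242],[311,242],[256,220],[256,262]]
for h in(.012,.014,.016,-.004): print(h,np.round(tool(px,h),4)[:,:2].tolist())
g=cv2.cvtColor(d["im"],cv2.COLOR_RGB2GRAY); print(g[180:304,250:262].mean(1).astype(int).tolist())
E
```

```text
0.012 [[-0.0321, 0.0014], [0.0343, 0.0014], [0.0036, -0.0279], [0.0034, 0.0307], [0.0164, 0.0014], [-0.0088, 0.0014]]
0.014 [[-0.0305, 0.0014], [0.035, 0.0014], [0.0047, -0.0274], [0.0045, 0.0303], [0.0173, 0.0014], [-0.0075, 0.0014]]
0.016 [[-0.0288, 0.0014], [0.0357, 0.0014], [0.0058, -0.027], [0.0056, 0.0298], [0.0182, 0.0014], [-0.0062, 0.0014]]
-0.004 [[-0.0454, 0.0015], [0.029, 0.0015], [-0.0054, -0.0313], [-0.0056, 0.0343], [0.0089, 0.0015], [-0.0193, 0.0015]]
[140, 140, 140, 141, 143, 123, 76, 73, 73, 74, 73, 74, 74, 74, 74, 76, 82, 86, 84, 83, 83, 83, 83, 83, 83, 84, 83, 83, 83, 83, 84, 83, 82, 84, 83, 83, 82, 83, 81, 85, 116, 140, 137, 136, 136, 137, 137, 139, 138, 138, 138, 139, 139, 142, 142, 140, 142, 144, 149, 153, 152, 147, 140, 136, 136, 139, 141, 139, 134, 131, 132, 133, 130, 126, 130, 133, 133, 135, 135, 138, 126, 90, 71, 72, 73, 73, 72, 73, 74, 73, 72, 73, 73, 73, 73, 74, 74, 73, 77, 81, 83, 82, 81, 82, 82, 81, 81, 98, 98, 95, 92, 119, 150, 182, 184, 184, 185, 167, 155, 151, 148, 147, 149, 150]
```

```bash
python3 - <<'E'
from h import *
d=np.load("held_wide.npz"); m={k[2:]:d[k] for k in d if k.startswith("m_")}; R=d["R"];t=d["tcp"]
def tool(p,h):
    c,w=rays(m,p); c=R.T@(c-t); w=w@R; return (c+w*((-h-c[2])/w[:,2])[:,None])[:,0]
for h in(.010,.012,.014,.016,.018):
    x=tool([[256,195.5],[256,297.3],[256,219.8],[256,277.8]],h); b=tool([[256,185.5],[256,260.8]],h-.018)
    print(h,"rim",x[0]-x[1],"c",(x[0]+x[1])/2,"key",x[2]-x[3],"c",(x[2]+x[3])/2,"bottom c",b[0]-.03,b[1]+.0172)
E
```

```text
0.01 rim 0.06310353575158031 c -0.0024316813537038247 key 0.03605066117022826 c -0.0024829982493740493 bottom c -0.0013895361095185854 -0.0038430144421927534
0.012 rim 0.06217276175870945 c -0.0012349758272240247 key 0.03551891572295026 c -0.0012855358012524472 bottom c -0.0007372865114113197 -0.0025442085777384535
0.014 rim 0.061241987765838585 c -3.82703007442281e-05 key 0.03498717027567225 c -8.807335313085196e-05 bottom c -8.503691330405405e-05 -0.0012454027132841397
0.016 rim 0.06031121377296772 c 0.0011584352257355685 key 0.03445542482839424 c 0.0011093890949907467 bottom c 0.0005672126848032116 5.34031511701602e-05
0.018 rim 0.059380439780096876 c 0.0023551407522153477 key 0.03392367938111625 c 0.0023068515431123385 bottom c 0.0012194622829104773 0.0013522090156244601
```

>>> jog_arm(
  moves=[
    [[-0.399,-0.24,-0.005],0.0519],
    [[-0.399,-0.24,-0.005],0.0519],
    [[-0.399,-0.24,-0.005],0.0519],
    [[-0.399,-0.24,-0.005],0.0519],
    [[-0.399,-0.24,-0.005],0.0519],
    [[-0.399,-0.24,-0.005],0.0519],
    [[-0.399,-0.24,0.05],0.0519],
    [[-0.399,-0.24,0.1],0.0519],
    [[-0.399,-0.24,0.1],0.0519],
    [[-0.399,-0.24,0.1],0.0519],
  ],
)

```text
time_s: 5.22
tcp_pos: [0.5877, -0.0053, 0.0977]
ee_rot: [[-0.783, 0.622, -0.009], [0.622, 0.783, 0.001], [0.008, -0.005, -1.0]]
wrist_force: [-0.1, -0.5, -1.3]
grip_width: 0.0554
grip_force: 44.0
```

```bash
cat > st.py <<'E'
from h import *
import sys
np.set_printoptions(precision=4,suppress=True)
a=[float(v) for v in sys.argv[1:]]
s=readout.sense(); print(s["time_s"],s["tcp_pos"],"yaw",np.arctan2(s["ee_rot"][1,1],s["ee_rot"][0,1]),s["wrist_force"],s["torque"])
if len(a)>2: print(rel(a[:3],a[3] if len(a)>3 else None))
E
python3 st.py .591 -.0056 .08 .90
```

```text
5.2167 [ 0.5877 -0.0053  0.0977] yaw 0.8998838794043011 [-0.059  -0.4825 -1.2797] [ 0.0069 -0.0031  0.0423]
(array([-0.0057,  0.0038,  0.0353]), np.float64(-1.8481166800269338e-05))
```

>>> jog_arm(
  moves=[
    [[-0.004,0.003,0.02],0],
    [[-0.004,0.003,0.03],0],
    [[-0.004,0.003,0.03],0],
    [[-0.004,0.003,0.03],0],
    [[-0.004,0.003,0.03],0],
  ],
)

```text
time_s: 5.63
tcp_pos: [0.5933, -0.0053, 0.0887]
ee_rot: [[-0.784, 0.621, 0.001], [0.621, 0.784, -0.0], [-0.001, 0.001, -1.0]]
wrist_force: [0.1, 0.4, -2.0]
grip_width: 0.0558
grip_force: 44.0
```

```bash
python3 st.py .591 -.0056 .08 .90; python3 - <<'E'
from h import *
m,im=shot("wrist");c=im[170:330,180:340]
g=(255*np.clip(cv2.cvtColor(c,cv2.COLOR_RGB2GRAY)/160.,0,1)**.6).astype(np.uint8)
cv2.imwrite("pics/over.png",cv2.resize(g,None,fx=3.5,fy=3.5,interpolation=cv2.INTER_CUBIC))
E
```

```text
5.6333 [ 0.5933 -0.0053  0.0887] yaw 0.9004217986424004 [ 0.1408  0.4382 -2.0352] [-0.0323 -0.0163  0.0078]
(array([ 0.0032, -0.0033,  0.0174]), np.float64(6.713133892748065e-05))
```

View pics/over.png

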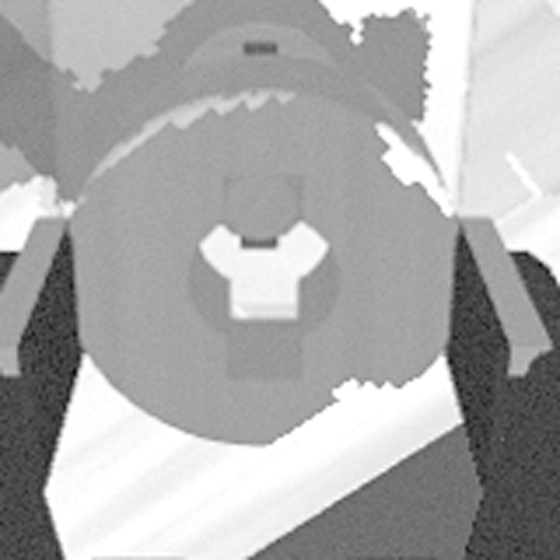

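The collar hangs over the arbor. The tip disc is at crop (263,208) inside the bore, and the keys at (260,47) and (258,240) are in line with the keyways. The columns agree to about 0.3 mm.

```bash
python3 - <<'E'
from h import *
m=optics.camera_model("wrist"); s=readout.sense(); print(s["tcp_pos"],plane(m,[[180+263/3.5,170+208/3.5]],.073), rel(plane(m,[[180+263/3.5,170+208/3.5]],.073)[0]))
# collar: rim far row 442, keyway 175..380
R=s["ee_rot"];t=s["tcp_pos"];c,w=rays(m,[[180+264/3.5,170+r/3.5] for r in(92,444,175,380)])
c=R.T@(c-t);w=w@R
for h in(.014,.016): x=(c+w*((-h-c[2])/w[:,2])[:,None]); print(h,x[:,:2])
E
```

```text
[ 0.59333501 -0.00536241  0.08882234] [[ 0.59396548 -0.00513368  0.073     ]] (array([-0.0007,  0.0011,  0.0316]), None)
0.014 [[ 0.03237169  0.00068897]
 [-0.02648722  0.00064496]
 [ 0.0198321   0.00067945]
 [-0.01457364  0.00065374]]
0.016 [[ 0.03309998  0.00068488]
 [-0.02484359  0.00064156]
 [ 0.0207554   0.00067551]
 [-0.01311529  0.0006502 ]]
```

>>> jog_arm(
  moves=[
    [[-0.005,0,0],0],
    [[-0.005,0,0.01],0],
    [[-0.005,0,0.016],0],
    [[-0.005,0,0.016],0],
    [[-0.005,0,0.016],0],
    [[-0.005,0,0.016],0],
  ],
)

```text
time_s: 6.18
tcp_pos: [0.5948, -0.007, 0.0796]
ee_rot: [[-0.783, 0.622, -0.0], [0.622, 0.783, 0.0], [0.0, -0.0, -1.0]]
wrist_force: [-0.4, -0.7, -1.2]
grip_width: 0.0557
grip_force: 44.0
```

>>> jog_arm(
  moves=[
    [[0,0,0.002],0],
    [[0,0,0.004],0],
    [[0,0,0.006],0],
    [[0,0,0.008],0],
    [[0,0,0.008],0],
  ],
)

```text
time_s: 6.6
tcp_pos: [0.5948, -0.007, 0.0754]
ee_rot: [[-0.783, 0.622, -0.0], [0.622, 0.783, 0.0], [0.0, -0.0, -1.0]]
wrist_force: [-0.3, -0.3, -1.5]
grip_width: 0.0554
grip_force: 44.0
```

>>> jog_arm(
  moves=[
    [[0,0,0.002],0],
    [[0,0,0.004],0],
    [[0,0,0.006],0],
    [[0,0,0.006],0],
  ],
)

```text
time_s: 6.93
tcp_pos: [0.5948, -0.0071, 0.0724]
ee_rot: [[-0.783, 0.622, -0.0], [0.622, 0.783, -0.0], [0.0, -0.0, -1.0]]
wrist_force: [0.4, -0.5, -1.8]
grip_width: 0.0556
grip_force: 44.0
```

>>> jog_arm(
  moves=[
    [[0,0,0.002],0],
    [[0,0,0.004],0],
    [[0,0,0.006],0],
    [[0,0,0.006],0],
  ],
)

```text
time_s: 7.27
tcp_pos: [0.5948, -0.0071, 0.0694]
ee_rot: [[-0.783, 0.622, -0.0], [0.622, 0.783, 0.0], [0.0, -0.0, -1.0]]
wrist_force: [-0.2, -0.2, -2.3]
grip_width: 0.0557
grip_force: 44.0
```

>>> jog_arm(
  moves=[
    [[0,0,0.002],0],
    [[0,0,0.004],0],
    [[0,0,0.006],0],
    [[0,0,0.006],0],
  ],
)

```text
time_s: 7.6
tcp_pos: [0.5948, -0.007, 0.0665]
ee_rot: [[-0.783, 0.622, -0.0], [0.622, 0.783, 0.0], [0.0, -0.0, -1.0]]
wrist_force: [0.5, 0.4, -2.8]
grip_width: 0.056
grip_force: 44.0
```

>>> jog_arm(
  moves=[
    [[0,0,0.002],0],
    [[0,0,0.004],0],
    [[0,0,0.006],0],
    [[0,0,0.006],0],
  ],
)

```text
time_s: 7.93
tcp_pos: [0.5948, -0.007, 0.0634]
ee_rot: [[-0.783, 0.622, -0.0], [0.622, 0.783, 0.0], [0.0, -0.0, -1.0]]
wrist_force: [0.9, 0.5, -2.0]
grip_width: 0.056
grip_force: 44.0
```

>>> jog_arm(
  moves=[
    [[0,0,0.002],0],
    [[0,0,0.004],0],
    [[0,0,0.006],0],
    [[0,0,0.006],0],
  ],
)

```text
time_s: 8.27
tcp_pos: [0.5948, -0.007, 0.0604]
ee_rot: [[-0.783, 0.622, -0.0], [0.622, 0.783, 0.0], [0.0, -0.0, -1.0]]
wrist_force: [-0.9, -1.0, -1.3]
grip_width: 0.0559
grip_force: 44.0
```

>>> jog_arm(
  moves=[
    [[0,0,0.003],0],
    [[0,0,0.006],0],
    [[0,0,0.009],0],
    [[0,0,0.012],0],
    [[0,0,0.012],0],
  ],
)

```text
time_s: 8.68
tcp_pos: [0.5947, -0.007, 0.0542]
ee_rot: [[-0.783, 0.622, -0.001], [0.622, 0.783, 0.0], [0.001, -0.0, -1.0]]
wrist_force: [-1.0, -0.4, -1.8]
grip_width: 0.0557
grip_force: 44.0
```

>>> jog_arm(
  moves=[
    [[0,0,0.003],0],
    [[0,0,0.006],0],
    [[0,0,0.009],0],
    [[0,0,0.012],0],
    [[0,0,0.015],0],
    [[0,0,0.018],0],
    [[0,0,0.018],0],
  ],
)

```text
time_s: 9.27
tcp_pos: [0.5947, -0.007, 0.0453]
ee_rot: [[-0.783, 0.622, -0.001], [0.622, 0.783, 0.0], [0.001, -0.0, -1.0]]
wrist_force: [0.2, -0.4, -1.6]
grip_width: 0.0558
grip_force: 44.0
```

>>> jog_arm(
  moves=[
    [[0,0,0.003],0],
    [[0,0,0.006],0],
    [[0,0,0.009],0],
    [[0,0,0.012],0],
    [[0,0,0.015],0],
    [[0,0,0.018],0],
    [[0,0,0.018],0],
  ],
)

```text
time_s: 9.85
tcp_pos: [0.5947, -0.0071, 0.0363]
ee_rot: [[-0.783, 0.622, -0.001], [0.622, 0.783, 0.0], [0.001, -0.0, -1.0]]
wrist_force: [-0.6, -0.0, -2.9]
grip_width: 0.0558
grip_force: 44.0
```

>>> jog_arm(
  moves=[
    [[0,0,0.003],0],
    [[0,0,0.006],0],
    [[0,0,0.009],0],
    [[0,0,0.011],0],
    [[0,0,0.011],0],
  ],
)

```text
time_s: 10.27
tcp_pos: [0.5947, -0.007, 0.0309]
ee_rot: [[-0.783, 0.622, -0.001], [0.622, 0.783, 0.0], [0.0, -0.0, -1.0]]
wrist_force: [0.1, 0.0, -2.1]
grip_width: 0.0558
grip_force: 44.0
```

>>> jog_arm(
  moves=[
    [[0,0,0.001],0],
    [[0,0,0.002],0],
    [[0,0,0.003],0],
    [[0,0,0.003],0],
  ],
)

```text
time_s: 10.6
tcp_pos: [0.5949, -0.007, 0.0297]
ee_rot: [[-0.783, 0.622, -0.0], [0.622, 0.783, 0.0], [0.0, -0.0, -1.0]]
wrist_force: [0.7, -0.1, -2.5]
grip_width: 0.0559
grip_force: 44.0
```

>>> jog_arm(
  moves=[
    [[0,0,0.001],0],
    [[0,0,0.001],0],
  ],
)

```text
time_s: 10.77
tcp_pos: [0.5949, -0.0071, 0.0292]
ee_rot: [[-0.783, 0.622, -0.0], [0.622, 0.783, -0.0], [0.0, -0.0, -1.0]]
wrist_force: [0.7, 0.5, -1.9]
grip_width: 0.0558
grip_force: 44.0
```

>>> jog_arm(
  moves=[
    [[0,0,0.001],0],
    [[0,0,0.001],0],
  ],
)

```text
time_s: 10.93
tcp_pos: [0.5949, -0.007, 0.0287]
ee_rot: [[-0.783, 0.622, -0.0], [0.622, 0.783, 0.0], [0.0, -0.0, -1.0]]
wrist_force: [0.6, -0.2, -2.5]
grip_width: 0.0553
grip_force: 44.0
```

>>> jog_arm(
  moves=[
    [[0,0,0.0006],0],
    [[0,0,0.0006],0],
  ],
)

```text
time_s: 11.1
tcp_pos: [0.5949, -0.007, 0.0284]
ee_rot: [[-0.783, 0.622, -0.0], [0.622, 0.783, -0.0], [0.0, -0.0, -1.0]]
wrist_force: [-0.0, 0.4, -2.3]
grip_width: 0.0559
grip_force: 44.0
```

>>> jog_arm(
  moves=[
    [[0,0,0.0006],0],
    [[0,0,0.0006],0],
  ],
)

```text
time_s: 11.27
tcp_pos: [0.5949, -0.0071, 0.0281]
ee_rot: [[-0.783, 0.622, -0.0], [0.622, 0.783, -0.0], [0.0, -0.0, -1.0]]
wrist_force: [0.6, -0.7, -2.2]
grip_width: 0.0558
grip_force: 44.0
```

>>> jog_arm(
  moves=[
    [[0,0,0.0006],0],
    [[0,0,0.0006],0],
  ],
)

```text
time_s: 11.43
tcp_pos: [0.5949, -0.0071, 0.028]
ee_rot: [[-0.783, 0.622, 0.0], [0.622, 0.783, -0.0], [-0.0, 0.0, -1.0]]
wrist_force: [-0.2, -0.3, -1.1]
grip_width: 0.0561
grip_force: 44.1
```

>>> jog_arm(
  moves=[
    [[0,0,0.0006],0],
    [[0,0,0.0006],0],
  ],
)

```text
time_s: 11.6
tcp_pos: [0.595, -0.007, 0.028]
ee_rot: [[-0.783, 0.622, 0.0], [0.622, 0.783, -0.0], [-0.0, 0.0, -1.0]]
wrist_force: [-1.3, 0.8, 0.5]
grip_width: 0.0558
grip_force: 44.3
```

>>> jog_arm(
  fingers=100,
  moves=[
    [[0,0,0],0],
    [[0,0,0],0],
    [[0,0,0],0],
    [[0,0,0],0],
    [[0,0,0],0],
  ],
)

```text
time_s: 12.02
tcp_pos: [0.595, -0.007, 0.0277]
ee_rot: [[-0.783, 0.622, 0.0], [0.622, 0.783, -0.0], [-0.0, 0.0, -1.0]]
wrist_force: [-0.0, -0.1, -0.6]
grip_width: 0.0855
grip_force: 0.0
```

>>> jog_arm(
  moves=[
    [[0,0,-0.02],0],
    [[0,0,-0.08],0],
    [[0,0,-0.16],0],
    [[0,0,-0.24],0],
    [[0,0,-0.24],0],
  ],
)

```text
time_s: 12.43
tcp_pos: [0.5985, -0.0073, 0.1592]
ee_rot: [[-0.783, 0.621, 0.016], [0.622, 0.783, -0.001], [-0.013, 0.009, -1.0]]
wrist_force: [0.4, -0.2, 2.2]
grip_width: 0.0855
grip_force: 0.0
```

```bash
python3 st.py .445 .014 .15 1.98; python3 -c "
from h import *
print(readout.sense()['q'])"
```

```text
12.4333 [ 0.5985 -0.0073  0.1592] yaw 0.9001303367823845 [ 0.4398 -0.2186  2.2257] [ 0.0451 -0.0352 -0.0212]
(array([ 0.2671, -0.1576,  0.0136]), np.float64(-0.17186659479606378))
[-6.89867587e-02  6.99199491e-02  1.38025074e+00 -5.62907229e-05
  1.67549589e+00 -9.69064404e-01]
```

>>> jog_arm(
  moves=[
    [[0.261,-0.154,0],-0.172],
    [[0.261,-0.154,0],-0.172],
    [[0.261,-0.154,0],-0.172],
    [[0.261,-0.154,0],-0.172],
    [[0.261,-0.154,0],-0.172],
    [[0.261,-0.154,0],-0.172],
    [[0.261,-0.154,0],-0.172],
    [[0.261,-0.154,0],-0.172],
    [[0.261,-0.154,0],-0.172],
    [[0.261,-0.154,0],-0.172],
    [[0.261,-0.154,0],-0.172],
    [[0.261,-0.154,0],-0.172],
  ],
)

```text
time_s: 13.43
tcp_pos: [0.4449, 0.0138, 0.1479]
ee_rot: [[-0.918, -0.396, 0.001], [-0.396, 0.918, -0.0], [-0.001, -0.0, -1.0]]
wrist_force: [0.6, -0.3, -0.4]
grip_width: 0.0852
grip_force: 0.0
```

```bash
python3 - <<'E'
from h import *
m,im=shot("wrist"); print(readout.sense()["tcp_pos"])
np.savez("m_mid",**m); np.save("w_mid.npy",im); p=proj(m,[.444,.014,.013])[0].astype(int); print(p)
for lo in(60,90,120,150):
    for o in rings(m,im,.013,lo,60,500):
        if abs(o["pix"][0]-p[0])<60 and abs(o["pix"][1]-p[1])<60: print(lo,o)
mt,it=shot("top"); 
for o in rings(mt,it,.009,amin=60):print(np.round(o["oc"],4),o["r"])
E
python3 st.py .445 .014 .004 1.98
```

```text
[0.44487875 0.01374698 0.1478443 ]
[256 175]
60 {'pix': (255.5413197242367, 174.68314083624315), 'oc': (0.44384118914604187, 0.013388319872319698), 'r': 0.026804739609360695, 'hc': (0.4443200934373298, 0.013466684278570298), 'hang': np.float64(0.4129266806759371), 'hext': np.float64(0.023706845982143857)}
90 {'pix': (257.6637602179837, 180.9049954586739), 'oc': (0.4446791708469391, 0.013792951591312885), 'r': 0.02589770220220089}
120 {'pix': (257.13758523866824, 182.8906939430405), 'oc': (0.444934219121933, 0.013715140521526337), 'r': 0.025666235014796257}
150 {'pix': (257.43672939649576, 182.9645252000865), 'oc': (0.4451245069503784, 0.014134039171040058), 'r': 0.025538699701428413}
[ 0.1239 -0.0942] 0.0686367079615593
[0.143  0.0992] 0.07489857822656631
[0.2406 0.088 ] 0.07117282599210739
[0.2416 0.0061] 0.049472514539957047
[0.2493 0.1752] 0.048695020377635956
[ 0.3775 -0.005 ] 0.05111687630414963
[0.3839 0.1646] 0.05097780004143715
[0.419  0.6043] 0.0358416810631752
[ 0.4518 -0.1702] 0.021722840145230293
[ 0.5378 -0.0091] 0.05542021989822388
[0.5405 0.0788] 0.08394746482372284
[0.5458 0.1722] 0.05396251752972603
[ 0.628  -0.2672] 0.0272270105779171
[ 0.6047 -0.0153] 0.06401275098323822
[ 0.6331 -0.4344] 0.10234282165765762
13.5333 [0.4449 0.0137 0.1477] yaw 1.9791047276679752 [-0.9179 -0.3244  0.072 ] [ 0.0281 -0.0021  0.0292]
(array([-0.0004,  0.0004,  0.2875]), np.float64(-0.00014248701705515534))
```

>>> jog_arm(
  moves=[
    [[0,0,0.08],0],
    [[0,0,0.16],0],
    [[0,0,0.22],0],
    [[0,0,0.26],0],
    [[0,0,0.28],0],
    [[0,0,0.288],0],
    [[0,0,0.288],0],
    [[0,0,0.288],0],
  ],
)

```text
time_s: 14.2
tcp_pos: [0.4459, 0.0137, 0.0052]
ee_rot: [[-0.917, -0.398, 0.002], [-0.398, 0.917, -0.0], [-0.002, -0.001, -1.0]]
wrist_force: [-0.1, -0.8, 0.7]
grip_width: 0.0856
grip_force: 0.0
```

>>> jog_arm(
  fingers=0,
  force=40,
  moves=[
    [[0,0,0],0],
    [[0,0,0],0],
    [[0,0,0],0],
    [[0,0,0],0],
    [[0,0,0],0],
    [[0,0,0],0],
    [[0,0,0],0],
    [[0,0,0],0],
  ],
)

```text
time_s: 14.87
tcp_pos: [0.4457, 0.0138, 0.0051]
ee_rot: [[-0.917, -0.399, 0.002], [-0.399, 0.917, 0.0], [-0.002, -0.001, -1.0]]
wrist_force: [-1.5, 0.5, 6.3]
grip_width: 0.0477
grip_force: 41.3
```

>>> jog_arm(
  moves=[
    [[0,0,-0.02],0],
    [[0,0,-0.08],0],
    [[0,0,-0.16],0],
    [[0,0,-0.2],0],
    [[0,0,-0.22],0],
    [[0,0,-0.22],0],
    [[0,0,-0.22],0],
    [[0,0,-0.22],0],
  ],
)

```text
time_s: 15.53
tcp_pos: [0.4438, 0.0138, 0.1113]
ee_rot: [[-0.917, -0.399, -0.004], [-0.399, 0.917, 0.0], [0.003, 0.002, -1.0]]
wrist_force: [-0.4, 0.1, -2.3]
grip_width: 0.047
grip_force: 41.8
```

```bash
python3 st.py .594 -.0065 .115 .90;  python3 - <<'E'
from h import *
m,im=shot("wrist"); s=readout.sense(); R=s["ee_rot"];t=s["tcp_pos"]
p=proj(m,t)[0]; print(p); g=cv2.cvtColor(im,cv2.COLOR_RGB2GRAY).astype(int); c=int(round(p[0]))
r=g[:,c-4:c+5].mean(1).astype(int); print(list(zip(range(180,310),r[180:310])))
E
```

```text
15.5333 [0.4438 0.0138 0.1113] yaw 1.9807184242751614 [-0.3683  0.1484 -2.2715] [ 0.0004 -0.0069 -0.057 ]
(array([-0.2594, -0.1569, -0.0084]), np.float64(0.1720016793138761))
[255.83151372 241.05740203]
[(180, np.int64(55)), (181, np.int64(55)), (182, np.int64(55)), (183, np.int64(55)), (184, np.int64(56)), (185, np.int64(56)), (186, np.int64(57)), (187, np.int64(55)), (188, np.int64(58)), (189, np.int64(70)), (190, np.int64(89)), (191, np.int64(112)), (192, np.int64(122)), (193, np.int64(127)), (194, np.int64(116)), (195, np.int64(84)), (196, np.int64(62)), (197, np.int64(64)), (198, np.int64(64)), (199, np.int64(65)), (200, np.int64(65)), (201, np.int64(64)), (202, np.int64(68)), (203, np.int64(73)), (204, np.int64(72)), (205, np.int64(73)), (206, np.int64(73)), (207, np.int64(73)), (208, np.int64(72)), (209, np.int64(73)), (210, np.int64(73)), (211, np.int64(73)), (212, np.int64(73)), (213, np.int64(71)), (214, np.int64(73)), (215, np.int64(72)), (216, np.int64(72)), (217, np.int64(68)), (218, np.int64(101)), (219, np.int64(131)), (220, np.int64(128)), (221, np.int64(128)), (222, 
[... 1216 characters left out ...]
8, np.int64(158)), (279, np.int64(168)), (280, np.int64(170)), (281, np.int64(169)), (282, np.int64(169)), (283, np.int64(169)), (284, np.int64(169)), (285, np.int64(169)), (286, np.int64(163)), (287, np.int64(140)), (288, np.int64(134)), (289, np.int64(135)), (290, np.int64(135)), (291, np.int64(137)), (292, np.int64(138)), (293, np.int64(138)), (294, np.int64(139)), (295, np.int64(140)), (296, np.int64(140)), (297, np.int64(142)), (298, np.int64(144)), (299, np.int64(147)), (300, np.int64(149)), (301, np.int64(149)), (302, np.int64(150)), (303, np.int64(149)), (304, np.int64(149)), (305, np.int64(143)), (306, np.int64(143)), (307, np.int64(130)), (308, np.int64(132)), (309, np.int64(134))]
```

```bash
cat >off.py <<'E'
from h import *
import sys
# col, h, rows: rim near, rim far, key near, key far -> collar centre in tool, and TCP target at yaw .90
col,h,*r=[float(v) for v in sys.argv[1:]]
m=optics.camera_model("wrist"); s=readout.sense(); R=s["ee_rot"];t=s["tcp_pos"]
c,w=rays(m,[[col,v] for v in r]); c=R.T@(c-t);w=w@R
for hh in(h-.002,h,h+.002):
    x=(c+w*((-hh-c[2])/w[:,2])[:,None])[:,0]; print(hh,"rim",x[0]-x[1],(x[0]+x[1])/2,"key",x[2]-x[3],(x[2]+x[3])/2)
E
python3 off.py 256 .008 202 286.7 217.7 275.5
```

```text
0.006 rim 0.05230956561070218 6.85442847896088e-05 key 0.03583727349976332 -0.0005540529928408922
0.008 rim 0.051543817044602966 0.0012269599342815476 key 0.035312659302054634 0.0006134767253120378
0.01 rim 0.05077806847850377 0.0023853755837734796 key 0.03478804510434594 0.0017810064434649608
```

>>> jog_arm(
  moves=[
    [[-0.259,-0.156,0],0.172],
    [[-0.259,-0.156,0],0.172],
    [[-0.259,-0.156,0],0.172],
    [[-0.259,-0.156,0],0.172],
    [[-0.259,-0.156,0],0.172],
    [[-0.259,-0.156,0],0.172],
    [[-0.259,-0.156,0],0.172],
    [[-0.259,-0.156,0],0.172],
    [[-0.259,-0.156,0],0.172],
    [[-0.259,-0.156,0],0.172],
    [[-0.259,-0.156,0],0.172],
    [[-0.259,-0.156,0],0.172],
  ],
)

```text
time_s: 16.58
tcp_pos: [0.5942, -0.0061, 0.1124]
ee_rot: [[-0.785, 0.62, -0.002], [0.62, 0.785, 0.0], [0.002, -0.001, -1.0]]
wrist_force: [0.0, -0.8, -1.2]
grip_width: 0.0473
grip_force: 41.8
```

```bash
python3 st.py .5938 -.006 .083 .90; python3 - <<'E'
from h import *
m,im=shot("wrist");c=im[170:330,180:340]
g=(255*np.clip(cv2.cvtColor(c,cv2.COLOR_RGB2GRAY)/160.,0,1)**.6).astype(np.uint8)
cv2.imwrite("pics/over2.png",cv2.resize(g,None,fx=3.5,fy=3.5,interpolation=cv2.INTER_CUBIC))
E
```

```text
16.5833 [ 0.5942 -0.0061  0.1124] yaw 0.9025798001912195 [ 0.0306 -0.7501 -1.2384] [-0.0277 -0.0278 -0.0679]
(array([ 0.0006, -0.0002,  0.0587]), np.float64(0.0004105879526219835))
```

View pics/over2.png

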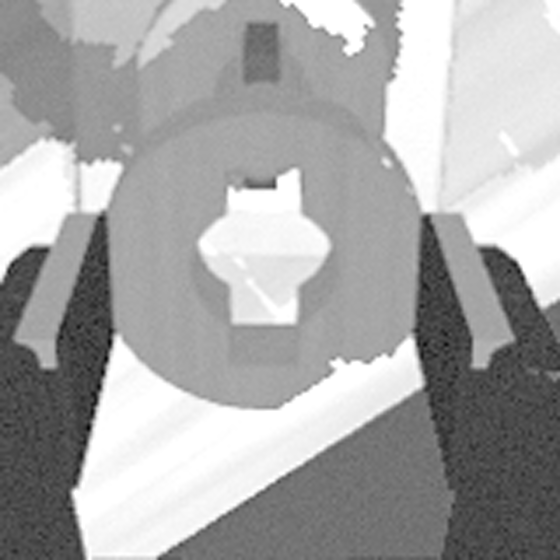

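The mid collar is held square (hole centre column about 264), with the near key at (262,55) in line with its slot. The wide collar is seated below.

>>> jog_arm(
  moves=[
    [[0,0,0.03],0],
    [[0,0,0.05],0],
    [[0,0,0.06],0],
    [[0,0,0.06],0],
    [[0,0,0.06],0],
  ],
)

```text
time_s: 17.05
tcp_pos: [0.5943, -0.0061, 0.0831]
ee_rot: [[-0.784, 0.621, -0.001], [0.621, 0.784, 0.0], [0.001, -0.001, -1.0]]
wrist_force: [-0.4, 0.3, -1.5]
grip_width: 0.0472
grip_force: 41.7
```

>>> jog_arm(
  moves=[
    [[0,0,0.003],0],
    [[0,0,0.006],0],
    [[0,0,0.009],0],
    [[0,0,0.012],0],
    [[0,0,0.012],0],
  ],
)

```text
time_s: 17.47
tcp_pos: [0.5946, -0.0062, 0.0773]
ee_rot: [[-0.783, 0.622, -0.0], [0.622, 0.783, 0.0], [0.0, -0.0, -1.0]]
wrist_force: [-1.4, 0.9, -1.4]
grip_width: 0.047
grip_force: 41.8
```

>>> jog_arm(
  moves=[
    [[0,0,0.002],0],
    [[0,0,0.004],0],
    [[0,0,0.006],0],
    [[0,0,0.008],0],
    [[0,0,0.008],0],
  ],
)

```text
time_s: 17.88
tcp_pos: [0.5945, -0.0062, 0.0732]
ee_rot: [[-0.783, 0.622, -0.0], [0.622, 0.783, 0.0], [0.0, -0.0, -1.0]]
wrist_force: [0.6, -0.1, -2.1]
grip_width: 0.0476
grip_force: 41.8
```

>>> jog_arm(
  moves=[
    [[0,0,0.002],0],
    [[0,0,0.004],0],
    [[0,0,0.006],0],
    [[0,0,0.008],0],
    [[0,0,0.008],0],
  ],
)

```text
time_s: 18.3
tcp_pos: [0.5945, -0.0062, 0.0693]
ee_rot: [[-0.783, 0.622, -0.001], [0.622, 0.783, -0.0], [0.0, -0.0, -1.0]]
wrist_force: [-2.1, -0.6, -1.8]
grip_width: 0.0475
grip_force: 41.8
```

Only small lateral force, so I continue past the key tops at about .066.

>>> jog_arm(
  moves=[
    [[0,0,0.002],0],
    [[0,0,0.004],0],
    [[0,0,0.006],0],
    [[0,0,0.006],0],
  ],
)

```text
time_s: 18.63
tcp_pos: [0.5945, -0.0062, 0.0663]
ee_rot: [[-0.783, 0.622, -0.001], [0.622, 0.783, -0.0], [0.0, -0.0, -1.0]]
wrist_force: [-3.5, -0.4, -0.5]
grip_width: 0.0475
grip_force: 41.9
```

>>> jog_arm(
  moves=[
    [[0,0,0.001],0],
    [[0,0,0.002],0],
    [[0,0,0.003],0],
    [[0,0,0.003],0],
  ],
)

```text
time_s: 18.97
tcp_pos: [0.5945, -0.0062, 0.065]
ee_rot: [[-0.783, 0.622, -0.0], [0.622, 0.783, -0.0], [0.0, -0.0, -1.0]]
wrist_force: [-4.2, 0.2, 1.3]
grip_width: 0.0473
grip_force: 42.0
```

>>> jog_arm(
  moves=[
    [[0,0,0.002],0],
    [[0,0,0.004],0],
    [[0,0,0.006],0],
    [[0,0,0.006],0],
  ],
)

```text
time_s: 19.3
tcp_pos: [0.5945, -0.0062, 0.0617]
ee_rot: [[-0.783, 0.622, -0.001], [0.622, 0.783, -0.0], [0.0, -0.0, -1.0]]
wrist_force: [-4.6, -1.3, 1.5]
grip_width: 0.0473
grip_force: 42.0
```

>>> jog_arm(
  moves=[
    [[0.0012,-0.001,0],0],
    [[0.0012,-0.001,0],0],
  ],
)

```text
time_s: 19.47
tcp_pos: [0.5943, -0.0061, 0.0618]
ee_rot: [[-0.783, 0.622, 0.001], [0.622, 0.783, 0.0], [-0.001, 0.001, -1.0]]
wrist_force: [-0.7, -0.8, -1.2]
grip_width: 0.0475
grip_force: 41.7
```

>>> jog_arm(
  moves=[
    [[0,0,0.002],0],
    [[0,0,0.004],0],
    [[0,0,0.006],0],
    [[0,0,0.008],0],
    [[0,0,0.01],0],
    [[0,0,0.01],0],
  ],
)

```text
time_s: 19.97
tcp_pos: [0.5939, -0.0061, 0.0567]
ee_rot: [[-0.783, 0.622, -0.0], [0.622, 0.783, 0.0], [0.0, -0.0, -1.0]]
wrist_force: [-0.5, -0.5, -0.9]
grip_width: 0.047
grip_force: 41.8
```

>>> jog_arm(
  moves=[
    [[0,0,0.002],0],
    [[0,0,0.004],0],
    [[0,0,0.006],0],
    [[0,0,0.008],0],
    [[0,0,0.01],0],
    [[0,0,0.01],0],
  ],
)

```text
time_s: 20.47
tcp_pos: [0.5938, -0.0062, 0.0518]
ee_rot: [[-0.783, 0.622, -0.0], [0.622, 0.783, 0.0], [0.0, -0.0, -1.0]]
wrist_force: [0.1, 0.2, -2.3]
grip_width: 0.0474
grip_force: 41.8
```

Home should be at about .047.

>>> jog_arm(
  moves=[
    [[0,0,0.001],0],
    [[0,0,0.002],0],
    [[0,0,0.004],0],
    [[0,0,0.006],0],
    [[0,0,0.006],0],
  ],
)

```text
time_s: 20.88
tcp_pos: [0.5937, -0.0062, 0.0488]
ee_rot: [[-0.783, 0.622, -0.0], [0.622, 0.783, 0.0], [0.0, -0.0, -1.0]]
wrist_force: [-0.1, 1.2, -0.4]
grip_width: 0.0475
grip_force: 41.8
```

>>> jog_arm(
  moves=[
    [[0,0,0.001],0],
    [[0,0,0.002],0],
    [[0,0,0.002],0],
  ],
)

```text
time_s: 21.13
tcp_pos: [0.5938, -0.0062, 0.0479]
ee_rot: [[-0.783, 0.622, -0.0], [0.622, 0.783, 0.0], [0.0, -0.0, -1.0]]
wrist_force: [0.5, -0.2, -2.1]
grip_width: 0.047
grip_force: 41.8
```

>>> jog_arm(
  moves=[
    [[0,0,0.0008],0],
    [[0,0,0.0008],0],
  ],
)

```text
time_s: 21.3
tcp_pos: [0.5939, -0.0062, 0.0476]
ee_rot: [[-0.783, 0.622, 0.0], [0.622, 0.783, 0.0], [0.0, 0.0, -1.0]]
wrist_force: [0.1, 0.0, -1.3]
grip_width: 0.0473
grip_force: 41.8
```

>>> jog_arm(
  moves=[
    [[0,0,0.0008],0],
    [[0,0,0.0008],0],
  ],
)

```text
time_s: 21.47
tcp_pos: [0.5939, -0.0062, 0.0472]
ee_rot: [[-0.783, 0.622, -0.0], [0.622, 0.783, 0.0], [0.0, -0.0, -1.0]]
wrist_force: [0.0, 0.7, -2.2]
grip_width: 0.0471
grip_force: 41.8
```

>>> jog_arm(
  moves=[
    [[0,0,0.0006],0],
    [[0,0,0.0006],0],
  ],
)

```text
time_s: 21.63
tcp_pos: [0.5939, -0.0062, 0.0472]
ee_rot: [[-0.783, 0.622, 0.0], [0.622, 0.783, -0.0], [-0.0, 0.0, -1.0]]
wrist_force: [-0.4, 0.4, -0.8]
grip_width: 0.047
grip_force: 41.9
```

>>> jog_arm(
  moves=[
    [[0,0,0.0006],0],
    [[0,0,0.0006],0],
  ],
)

```text
time_s: 21.8
tcp_pos: [0.5939, -0.0062, 0.0471]
ee_rot: [[-0.783, 0.622, 0.0], [0.622, 0.783, -0.0], [-0.0, 0.0, -1.0]]
wrist_force: [-2.4, 0.2, 1.3]
grip_width: 0.0477
grip_force: 42.1
```

>>> jog_arm(
  fingers=100,
  moves=[
    [[0,0,0],0],
    [[0,0,0],0],
    [[0,0,0],0],
    [[0,0,0],0],
    [[0,0,0],0],
  ],
)

```text
time_s: 22.22
tcp_pos: [0.5939, -0.0062, 0.0466]
ee_rot: [[-0.783, 0.622, 0.0], [0.622, 0.783, 0.0], [-0.0, 0.0, -1.0]]
wrist_force: [0.6, -0.4, -0.6]
grip_width: 0.086
grip_force: 0.0
```

>>> jog_arm(
  moves=[
    [[0,0,-0.02],0],
    [[0,0,-0.08],0],
    [[0,0,-0.16],0],
    [[0,0,-0.2],0],
    [[0,0,-0.2],0],
    [[0,0,-0.2],0],
  ],
)

```text
time_s: 22.72
tcp_pos: [0.595, -0.0063, 0.1496]
ee_rot: [[-0.783, 0.622, 0.005], [0.622, 0.783, -0.0], [-0.004, 0.003, -1.0]]
wrist_force: [0.1, 0.2, -0.2]
grip_width: 0.0851
grip_force: 0.0
```

```bash
python3 st.py .4535 -.17 .147 2.00
```

```text
22.7167 [ 0.595  -0.0063  0.1496] yaw 0.9000626507234981 [ 0.1012  0.2138 -0.2045] [0.0066 0.0342 0.0162]
(array([ 0.0181, -0.4324,  0.004 ]), np.float64(-0.17506046622875182))
```

>>> jog_arm(
  moves=[
    [[0.0165,-0.431,0],-0.175],
    [[0.0165,-0.431,0],-0.175],
    [[0.0165,-0.431,0],-0.175],
    [[0.0165,-0.431,0],-0.175],
    [[0.0165,-0.431,0],-0.175],
    [[0.0165,-0.431,0],-0.175],
    [[0.0165,-0.431,0],-0.175],
    [[0.0165,-0.431,0],-0.175],
    [[0.0165,-0.431,0],-0.175],
    [[0.0165,-0.431,0],-0.175],
    [[0.0165,-0.431,0],-0.175],
    [[0.0165,-0.431,0],-0.175],
  ],
)

```text
time_s: 23.72
tcp_pos: [0.4532, -0.1696, 0.1458]
ee_rot: [[-0.911, -0.413, -0.001], [-0.413, 0.911, 0.001], [0.001, 0.001, -1.0]]
wrist_force: [0.1, -0.8, 0.3]
grip_width: 0.0852
grip_force: 0.0
```

```bash
python3 - <<'E'
from h import *
m,im=shot("wrist"); print(readout.sense()["tcp_pos"])
p=proj(m,[.4535,-.17,.009])[0].astype(int); print(p)
for lo in(60,90,150):
    for o in rings(m,im,.009,lo,60,500):
        if abs(o["pix"][0]-p[0])<60 and abs(o["pix"][1]-p[1])<60: print(lo,o)
E
python3 st.py .4535 -.17 .004 2.00
```

```text
[ 0.45329325 -0.16965109  0.14602148]
[254 175]
60 {'pix': (253.9238906088751, 174.6349329205366), 'oc': (0.4531911611557007, -0.17146533727645874), 'r': 0.02247695066034794, 'hc': (0.4529194754658413, -0.17139196584489064), 'hang': np.float64(0.43326823193944036), 'hext': np.float64(0.02377971426088217)}
23.7667 [ 0.4533 -0.1697  0.146 ] yaw 1.9969130444892107 [-0.4911 -0.1819  0.3364] [ 0.0339 -0.0279  0.0224]
(array([-0.0003, -0.0011,  0.284 ]), np.float64(-0.0004913042286468841))
```

>>> jog_arm(
  moves=[
    [[0.001,-0.002,0.08],0],
    [[0.001,-0.002,0.16],0],
    [[0.001,-0.002,0.22],0],
    [[0.001,-0.002,0.26],0],
    [[0.001,-0.002,0.278],0],
    [[0.001,-0.002,0.286],0],
    [[0.001,-0.002,0.286],0],
    [[0.001,-0.002,0.286],0],
  ],
)

```text
time_s: 24.43
tcp_pos: [0.4544, -0.1714, 0.0053]
ee_rot: [[-0.91, -0.415, 0.002], [-0.415, 0.91, -0.001], [-0.001, -0.002, -1.0]]
wrist_force: [-0.4, -0.4, -0.5]
grip_width: 0.0856
grip_force: 0.0
```

>>> jog_arm(
  fingers=0,
  force=40,
  moves=[
    [[0,0,0],0],
    [[0,0,0],0],
    [[0,0,0],0],
    [[0,0,0],0],
    [[0,0,0],0],
    [[0,0,0],0],
    [[0,0,0],0],
    [[0,0,0],0],
    [[0,0,0],0],
  ],
)

```text
time_s: 25.18
tcp_pos: [0.454, -0.1713, 0.0049]
ee_rot: [[-0.909, -0.416, 0.002], [-0.416, 0.909, -0.001], [-0.001, -0.001, -1.0]]
wrist_force: [-2.4, 0.5, 5.7]
grip_width: 0.0389
grip_force: 39.9
```

>>> jog_arm(
  moves=[
    [[0,0,-0.02],0],
    [[0,0,-0.08],0],
    [[0,0,-0.16],0],
    [[0,0,-0.2],0],
    [[0,0,-0.22],0],
    [[0,0,-0.22],0],
    [[0,0,-0.22],0],
    [[0,0,-0.22],0],
  ],
)

```text
time_s: 25.85
tcp_pos: [0.4525, -0.1705, 0.1113]
ee_rot: [[-0.909, -0.416, -0.003], [-0.416, 0.909, 0.002], [0.002, 0.003, -1.0]]
wrist_force: [-1.0, -0.2, -0.6]
grip_width: 0.0387
grip_force: 40.5
```

```bash
python3 st.py .5935 -.0058 .115 .90;  python3 - <<'E'
from h import *
m,im=shot("wrist"); s=readout.sense()
p=proj(m,s["tcp_pos"])[0]; print(p); g=cv2.cvtColor(im,cv2.COLOR_RGB2GRAY).astype(int); c=int(round(p[0]))
print(g[190:295,c-4:c+5].mean(1).astype(int).tolist())
E
```

```text
25.85 [ 0.4525 -0.1705  0.1113] yaw 1.999534398922907 [-0.9715 -0.1921 -0.6352] [-0.0057  0.0435 -0.0071]
(array([-0.3935,  0.1824, -0.0078]), np.float64(0.17499633468815662))
[255.98632302 241.03500936]
[127, 128, 126, 125, 123, 120, 119, 117, 117, 116, 114, 117, 99, 63, 63, 63, 63, 67, 71, 71, 72, 72, 71, 72, 70, 75, 106, 131, 128, 128, 130, 130, 131, 132, 133, 134, 134, 134, 132, 131, 130, 129, 128, 126, 125, 124, 124, 124, 124, 122, 121, 119, 116, 118, 117, 117, 118, 117, 118, 120, 120, 122, 121, 122, 122, 121, 123, 123, 123, 123, 121, 121, 113, 83, 62, 62, 63, 63, 64, 64, 63, 68, 75, 85, 121, 156, 169, 155, 144, 141, 139, 137, 137, 137, 138, 140, 143, 145, 146, 149, 149, 150, 148, 148, 148]
```

```bash
python3 off.py 256 .004 206.8 277.7 215.8 271.5
```

```text
0.002 rim 0.04478649329251795 -0.0004984793057962525 key 0.03527905254879797 -0.0009911476329987415
0.004 rim 0.044149638767328914 0.000634834401874701 key 0.034777391833516254 0.00014917171477774396
0.006 rim 0.043512784242139876 0.0017681481095456544 key 0.03427573111823455 0.0012894910625542363
```

>>> jog_arm(
  moves=[
    [[-0.393,0.182,0],0.175],
    [[-0.393,0.182,0],0.175],
    [[-0.393,0.182,0],0.175],
    [[-0.393,0.182,0],0.175],
    [[-0.393,0.182,0],0.175],
    [[-0.393,0.182,0],0.175],
    [[-0.393,0.182,0],0.175],
    [[-0.393,0.182,0],0.175],
    [[-0.393,0.182,0],0.175],
    [[-0.393,0.182,0],0.175],
    [[-0.393,0.182,0],0.175],
    [[-0.393,0.182,0],0.175],
  ],
)

```text
time_s: 26.9
tcp_pos: [0.5938, -0.0066, 0.1125]
ee_rot: [[-0.785, 0.619, -0.002], [0.619, 0.785, 0.0], [0.002, -0.001, -1.0]]
wrist_force: [1.0, -0.2, -0.9]
grip_width: 0.0386
grip_force: 40.5
```

```bash
python3 st.py .5933 -.0058 .083 .90
```

```text
26.9 [ 0.5938 -0.0066  0.1125] yaw 0.9032548669471604 [ 0.9648 -0.1725 -0.8991] [-0.0485  0.015   0.0176]
(array([0.0017, 0.0007, 0.059 ]), np.float64(0.0005180281637470002))
```

>>> jog_arm(
  moves=[
    [[0.0018,0.0006,0.03],0.0005],
    [[0.0018,0.0006,0.05],0.0005],
    [[0.0018,0.0006,0.06],0.0005],
    [[0.0018,0.0006,0.06],0.0005],
    [[0.0018,0.0006,0.06],0.0005],
  ],
)

```text
time_s: 27.32
tcp_pos: [0.5934, -0.0058, 0.0831]
ee_rot: [[-0.782, 0.624, -0.001], [0.624, 0.782, 0.0], [0.001, -0.001, -1.0]]
wrist_force: [0.7, -0.3, -1.9]
grip_width: 0.0387
grip_force: 40.5
```

>>> jog_arm(
  moves=[
    [[0,0,0.003],0],
    [[0,0,0.006],0],
    [[0,0,0.009],0],
    [[0,0,0.012],0],
    [[0,0,0.012],0],
  ],
)

```text
time_s: 27.73
tcp_pos: [0.5937, -0.0057, 0.0775]
ee_rot: [[-0.781, 0.624, -0.0], [0.624, 0.781, -0.0], [0.0, -0.0, -1.0]]
wrist_force: [0.4, -0.5, -1.4]
grip_width: 0.0385
grip_force: 40.5
```

>>> jog_arm(
  moves=[
    [[0,0,0.002],0],
    [[0,0,0.004],0],
    [[0,0,0.006],0],
    [[0,0,0.008],0],
    [[0,0,0.008],0],
  ],
)

```text
time_s: 28.15
tcp_pos: [0.5937, -0.0057, 0.0733]
ee_rot: [[-0.781, 0.624, -0.0], [0.624, 0.781, 0.0], [0.0, -0.0, -1.0]]
wrist_force: [0.2, -0.3, -0.6]
grip_width: 0.0391
grip_force: 40.5
```

>>> jog_arm(
  moves=[
    [[0,0,0.002],0],
    [[0,0,0.004],0],
    [[0,0,0.006],0],
    [[0,0,0.008],0],
    [[0,0,0.008],0],
  ],
)

```text
time_s: 28.57
tcp_pos: [0.5937, -0.0057, 0.0693]
ee_rot: [[-0.781, 0.624, -0.0], [0.624, 0.781, 0.0], [0.0, -0.0, -1.0]]
wrist_force: [0.2, -0.3, -1.0]
grip_width: 0.0388
grip_force: 40.5
```

>>> jog_arm(
  moves=[
    [[0,0,0.002],0],
    [[0,0,0.004],0],
    [[0,0,0.006],0],
    [[0,0,0.006],0],
  ],
)

```text
time_s: 28.9
tcp_pos: [0.5937, -0.0057, 0.0664]
ee_rot: [[-0.781, 0.624, -0.0], [0.624, 0.781, 0.0], [0.0, -0.0, -1.0]]
wrist_force: [0.8, 0.1, -1.3]
grip_width: 0.0386
grip_force: 40.5
```

>>> jog_arm(
  moves=[
    [[0,0,0.001],0],
    [[0,0,0.002],0],
    [[0,0,0.003],0],
    [[0,0,0.003],0],
  ],
)

```text
time_s: 29.23
tcp_pos: [0.5938, -0.0057, 0.065]
ee_rot: [[-0.781, 0.624, -0.0], [0.624, 0.781, 0.0], [0.0, -0.0, -1.0]]
wrist_force: [0.5, 0.3, -0.6]
grip_width: 0.039
grip_force: 40.5
```

>>> jog_arm(
  moves=[
    [[0,0,0.001],0],
    [[0,0,0.002],0],
    [[0,0,0.003],0],
    [[0,0,0.004],0],
    [[0,0,0.004],0],
  ],
)

```text
time_s: 29.65
tcp_pos: [0.5937, -0.0057, 0.063]
ee_rot: [[-0.781, 0.624, -0.0], [0.624, 0.781, 0.0], [0.0, -0.0, -1.0]]
wrist_force: [0.5, -0.5, -1.1]
grip_width: 0.0388
grip_force: 40.5
```

>>> jog_arm(
  moves=[
    [[0,0,0.001],0],
    [[0,0,0.002],0],
    [[0,0,0.003],0],
    [[0,0,0.003],0],
  ],
)

```text
time_s: 29.98
tcp_pos: [0.5937, -0.0057, 0.0615]
ee_rot: [[-0.781, 0.624, -0.0], [0.624, 0.781, -0.0], [0.0, -0.0, -1.0]]
wrist_force: [1.0, 0.2, -0.9]
grip_width: 0.0388
grip_force: 40.5
```

It is below the key tops with no load. Now the last 1.5 mm.

>>> jog_arm(
  moves=[
    [[0,0,0.001],0],
    [[0,0,0.0016],0],
    [[0,0,0.0016],0],
  ],
)

```text
time_s: 30.23
tcp_pos: [0.5938, -0.0057, 0.0608]
ee_rot: [[-0.781, 0.624, -0.0], [0.624, 0.781, -0.0], [0.0, -0.0, -1.0]]
wrist_force: [-0.3, -0.3, -0.4]
grip_width: 0.0385
grip_force: 40.5
```

>>> jog_arm(
  moves=[
    [[0,0,0.0008],0],
    [[0,0,0.0008],0],
  ],
)

```text
time_s: 30.4
tcp_pos: [0.5938, -0.0057, 0.0604]
ee_rot: [[-0.781, 0.624, -0.0], [0.624, 0.781, -0.0], [0.0, -0.0, -1.0]]
wrist_force: [0.1, -0.3, -0.6]
grip_width: 0.0386
grip_force: 40.5
```

>>> jog_arm(
  moves=[
    [[0,0,0.0008],0],
    [[0,0,0.0008],0],
  ],
)

```text
time_s: 30.57
tcp_pos: [0.5938, -0.0057, 0.0601]
ee_rot: [[-0.781, 0.624, 0.0], [0.624, 0.781, -0.0], [-0.0, 0.0, -1.0]]
wrist_force: [-0.4, 0.6, -0.8]
grip_width: 0.0391
grip_force: 40.5
```

>>> jog_arm(
  moves=[
    [[0,0,0.0006],0],
    [[0,0,0.0006],0],
  ],
)

```text
time_s: 30.73
tcp_pos: [0.5939, -0.0058, 0.06]
ee_rot: [[-0.781, 0.624, 0.0], [0.624, 0.781, -0.0], [-0.0, 0.0, -1.0]]
wrist_force: [-1.5, 0.1, -0.2]
grip_width: 0.0387
grip_force: 40.7
```

>>> jog_arm(
  moves=[
    [[0,0,0.0006],0],
    [[0,0,0.0006],0],
  ],
)

```text
time_s: 30.9
tcp_pos: [0.5939, -0.0057, 0.06]
ee_rot: [[-0.781, 0.624, 0.0], [0.624, 0.781, -0.0], [-0.0, 0.0, -1.0]]
wrist_force: [-1.7, 0.5, 2.9]
grip_width: 0.0388
grip_force: 40.9
```

>>> jog_arm(
  fingers=100,
  moves=[
    [[0,0,0],0],
    [[0,0,0],0],
    [[0,0,0],0],
    [[0,0,0],0],
    [[0,0,0],0],
    [[0,0,0],0],
  ],
)

```text
time_s: 31.4
tcp_pos: [0.5938, -0.0057, 0.0594]
ee_rot: [[-0.781, 0.624, -0.0], [0.624, 0.781, 0.0], [0.0, -0.0, -1.0]]
wrist_force: [-1.1, 0.3, -0.6]
grip_width: 0.0855
grip_force: 0.0
```

>>> jog_arm(
  moves=[
    [[0,0,-0.02],0],
    [[0,0,-0.08],0],
    [[0,0,-0.16],0],
    [[0,0,-0.2],0],
    [[0,0,-0.2],0],
    [[0,0,-0.2],0],
    [[0,0,-0.2],0],
  ],
)

```text
time_s: 31.98
tcp_pos: [0.5936, -0.0057, 0.1591]
ee_rot: [[-0.781, 0.624, -0.001], [0.624, 0.781, 0.0], [0.001, -0.0, -1.0]]
wrist_force: [-0.3, -0.7, 0.0]
grip_width: 0.0852
grip_force: 0.0
```

```bash
python3 - <<'E'
from h import *
m,im=shot("wrist");c=im[110:230,180:330]
g=(255*np.clip(cv2.cvtColor(c,cv2.COLOR_RGB2GRAY)/200.,0,1)**.6).astype(np.uint8)
m2,i2=shot("scene"); p=proj(m2,[.593,-.0056,.05])[0].astype(int); c2=i2[p[1]-40:p[1]+40,p[0]-50:p[0]+50]
a=cv2.cvtColor(cv2.resize(g,(400,320),interpolation=2),cv2.COLOR_GRAY2BGR); b=cv2.resize(c2[:,:,::-1],(400,320),interpolation=2)
cv2.imwrite("pics/final.png",np.hstack([a,b]))
E
```

```text
(no output)
```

View pics/final.png

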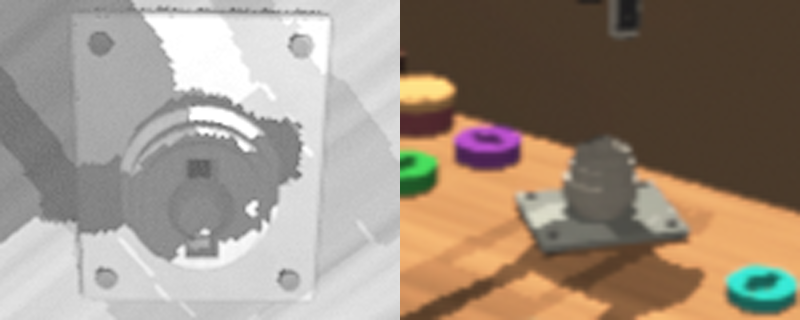

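The stack is a tight cone, concentric on the arbor: key slots at (199,168) and (202,243), tip at (200,208) in the left crop. The gripper is clear.

```bash
python3 -c "
from bench import hand_in
print(hand_in())"
```

```text
the job is handed in; nothing more can be done
None
```

All three collars (widest, middle, smallest) are threaded on the arbor in order, each lowered until it met its stop at the expected height, and the job was handed in at about 32 s; no verdict came back.

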